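# Lock a reed carrier into the bayonet head of the tuning stand

### The arm

A 7-joint arm with a two-finger parallel gripper is mounted at the origin on the work surface. World frame = base frame: x ahead of the robot, y to its left, z up, the work surface at z = 0. Lengths are in m, angles in rad, forces in N, time in s.
With the tool pointing down it reaches from about 0.425 to 0.975 m from the base axis. Payload 16.7 kg.
Tool frame: the origin (TCP) lies at the very end of the fingers, on their centre line; the grasp point (between the pads) lies 19 mm behind it (ctrl.grasp_offset is the distance from the TCP to the grasp point, in m); z points along the fingers, y is the line along which they close (so a half turn about z gives the same grasp; the last joint's range is limited). The gripper opens to 85 mm and grips with 20 to 120 N. Pads are 22 mm wide; open, the fingers measure 114 mm over their backs; the gripper's body (76 mm by 85 mm) begins 54 mm behind the grasp point. The pads swing forward as they close: fully open they stand 13 mm farther back than shut.
Start: joints at [1.038, 0.426, 0.074, 1.606, -0.034, 1.111, -0.067], TCP at [0.253, -0.626, 0.231] pointing down, gripper open.
Joint ranges: [-2.85, 2.85], [-0.5, 2.14], [-1.23, 1.37], [0.21, 2.46], [-1.02, 4.16], [0.16, 2.05], [-2.73, 2.73]. Speed limits (rad/s): [1.89, 1.89, 2.39, 2.39, 3.01, 3.01, 3.01].

### API

Orientations are given as a unit quaternion [w, x, y, z].
In Python, from cell import ctrl gives the robot as it stands.
- The arm moves only by the tool move_arm, never from a script. Its arguments are lists of equal length, an entry for each row: "delta_pos": the shift along the tool's x, y, z in m, a list of three; "twist": the turn, a rotation vector about the tool's x, y, z in degrees, a list of three; "fingers": the opening, from 0 (shut) to 1 (fully open). A call has 1 to 12 rows; each row shifts and turns the commanded pose from where the row before left it, along the tool's axes as they then stand; what a row does not reach is not made up. A row lasts 1/10 s, in which the tool goes at most 50 mm and 8.59 degrees, less where a joint would pass 70% of its speed; a pose out of reach is approached as far as the arm can. A call is refused whole if a number of a shift passes 0.05 or a number of a turn 8.59, either way. A call with a gripper value outside its range is refused whole. The fingers move at their own pace and stop on an object; "squeeze" is the grip in N (left out, the last holds). Time passes only in rows, so rows that do not move let the fingers close. It gives the time, the measured TCP pose, the force, the opening and the grip force at its end, in the units of the state.
- ctrl.state(): the state, without advancing time (a new reading comes with each control period).
- ctrl.snapshot(name): name is "scene" or "top"; returns a dict with "img" (420x560x3 uint8, red, green, blue), "z_map" (420x560 float32, m along the optical axis (not along the pixel's ray), 0 where there is no reading), "intrinsics" (3x3 intrinsics, pixels), "camera_from_world" (4x4, takes a point from world to camera coordinates). Camera axes: x right, y down, z forward; pixel columns grow to the right and rows downward; lengths in m; the calibration is good to about 2 mm. A picture is of the moment at which its call begins.
- ctrl.job_done(): hands the job in; it is judged then, once.
The state is a dict: "time_s": time; "qpos": joint angles; "qvel": joint speeds; "tau": joint torques, N m; "tcp_pos": TCP position; "eef_rot": TCP orientation; "wrist_force": force on the tool from outside, world axes, zero at the start; "moment": the same for the moment, N m; "finger_gap": finger opening in m; "finger_force": force on a finger pad.
Only numpy, scipy, OpenCV 4.12 (cv2) and the standard library are available. Lean on these libraries where they do the work, as an engineer would, in place of code of your own. Each camera call takes 0.05 s, during which the arm holds its last target. There are 200 camera calls.

### The job

Take the reed carrier out of its beech parking ring, hang it in the bayonet head of the tuning stand with its lugs through the slots and under the lip, and, pressing lightly, twist it clockwise (seen from above) until the lugs drop into the locking notches. Do not force anything, leave it locked fully home and let go, and leave the other things on the bench alone.

Things in the scene. Friction and masses are not known exactly. Their poses are not given: they have to be found in the camera images.
- carrier: Reed carrier, about 160 g, 80 mm high: round aluminium spigot 32 mm in diameter (tapering to 26 mm over its lowest 5 mm) from height 0 to 36, with two lugs; disc 74 mm in diameter from 36 to 40; on it a fin to grip. Origin on the axis at the spigot's underside, z up, x along fin and lugs. Either way round fits (half a turn is the same). It starts parked in the beech ring.
- carrier_fin (a point): Centre of the carrier's upright dark wooden grip fin: 36 mm long (along x), 12 mm thick (along y), 40 mm tall, 60 mm above the carrier's origin on its axis. A small bronze reed plate lies clipped on the disc by one end of the fin, up to height 45 mm over the carrier's origin.
- carrier_lugs (a point): Point on the carrier's axis level with the underside of its two steel lugs, 10 mm above its origin. The lugs stick out of the spigot to +x and -x, up to 26 mm from the axis; each is 10 mm wide and 6 mm tall, in line with the fin above.
- cradle: Fixed eight-sided beech parking ring, 70 mm across the flats outside, 58 mm inside, 38 mm high; the carrier's disc rests on its rim, so that the carrier's origin is 2 mm above the bench. Origin: centre of its underside.
- head: Square aluminium bayonet head, 74 x 74 mm, on a fixed plinth 100 x 100 mm. Origin on its upright axis, level with the ledge inside on which the lugs come to lie (62 mm above the bench, unloaded); z up, x along the entry slots. With the lugs on the ledge the carrier's origin is 10 mm below this origin; locked in the notches, 16 mm below.
- head_lip (a point): Centre of the opening in the lip on top of the head, 13 mm above the head's origin; the lip is 4 mm thick, with 9 mm between it and the ledge. Opening: 35 mm square, with two slots 14 mm wide along +x and -x that reach 28 mm from the axis.
- stand: Stand that carries the head; origin on its axis at the bench, axes as the head's. The head is sprung: still up to about 2.5 N, then it sinks about 1 mm per newton, hard after 10 mm. The two notches in the ledge (6 mm deep, 13 mm wide, a hard stop just beyond) lie 40 to 75 degrees clockwise from the slots, differently each time, hidden under the lip: find them by feel; over 35 N on the head is forcing.
- insulator: Bystander: green glass insulator, 76 mm in diameter, 90 mm high; origin at the centre of its underside.
- tuning_block: Bystander: aluminium block 80 x 50 x 30 mm; origin at the centre of its underside.
- reed_pan: Bystander: shallow beech tray 150 x 160 x 28 mm with a split partition; origin at the centre of its underside.
- file: Bystander: tuning file with horn handle, 220 mm long along x, 22 mm high, lying flat; origin near mid-length, on the bench.

How it is judged:
On the way, in this order (a step that is already met when the one before it is completed fails the run):
1. the carrier hangs in the head, lugs through the slots and below the lip (z of carrier in the frame of head below -0.0075 m and horizontal distance between carrier and head below 0.004 m and angle between the x axis of carrier and the x axis of head, either way round below 0.35 rad), for 0.1 s.
2. twisted on, the lugs have dropped into the locking notches (z of carrier in the frame of head below -0.0135 m and horizontal distance between carrier and head below 0.004 m and angle between the x axis of carrier and the x axis of head, either way round above 0.5 rad), for 0.2 s.
At the end, for the whole second after the job is handed in: The carrier sits locked in the head: its origin more than 14.3 mm below the head's origin (lugs in the notches), on the head's axis within 4 mm, twisted at least 0.5 rad from the slots, upright within 0.08 rad, released and at rest (z of carrier in the frame of head below -0.0143 m and horizontal distance between carrier and head below 0.004 m and angle between the x axis of carrier and the x axis of head, either way round above 0.5 rad and angle between carrier's own z axis and vertical below 0.08 rad and linear speed of carrier below 0.02 m/s); the robot touches nothing.
It fails at once if the carrier and the bayonet head press on each other with more than 35 N (contact force between carrier and head above 35 N).
It fails at once if the robot presses on the bayonet head with more than 35 N (contact force between any of the fingers, the arm and head above 35 N).
It fails at once if a bystander is moved more than 20 mm (distance of any of insulator, tuning_block, reed_pan, file from where it was at the start of the episode above 0.02 m).
It also fails if it takes over 64 s, if anything falls off the work surface, if the arm or the gripper's body presses on something with over 40 N, if the wrist force passes 120 N, or if a joint passes its speed limit or range.

## Working session

There is one attempt and no reset: what is moved stays moved. The work goes in short steps, Python scripts to look and compute and a tool call to move; the robot and the scene stay as the last step left them, time stands still between calls to the robot, and variables do not carry over. Pictures are saved under pics/ and viewed, at most 10 in all, crops included, and the job is handed in when it is done.

Besides the shell and the picture viewer there is one more tool, called after "Call:" as name(argument=value, ...), one argument or row to a line, values as JSON. move_arm: Moves the arm, as the interface text tells. Its arguments: {"type":"object","properties":{"delta_pos":{"type":"array"},"twist":{"type":"array"},"fingers":{"type":"array"},"squeeze":{"type":"number"}},"required":["delta_pos","twist","fingers"]}

```bash
mkdir -p pics; ls
python3 - <<'E'
from cell import ctrl
import cv2,numpy as np
for n in("scene","top"):
    s=ctrl.snapshot(n); cv2.imwrite(f"pics/{n}0.png",s["img"][...,::-1]); np.savez(f"/tmp/{n}0.npz",**s)
    c=np.linalg.inv(s["camera_from_world"]); print(n,c.round(3).tolist(),s["intrinsics"].tolist())
print(ctrl.state())
E
```

```text
pics
scene [[-0.493, 0.632, -0.597, 1.073], [0.87, 0.369, -0.328, 0.269], [0.013, -0.681, -0.732, 0.667], [0.0, 0.0, 0.0, 1.0]] [[442.8046542896708, 0.0, 280.03128571344047], [0.0, 442.8046542896708, 217.08933558773077], [0.0, 0.0, 1.0]]
top [[0.011, -0.994, 0.11, 0.481], [-1.0, -0.011, 0.002, -0.005], [-0.001, -0.11, -0.994, 1.039], [0.0, 0.0, 0.0, 1.0]] [[546.6960364205283, 0.0, 276.489432155268], [0.0, 546.6960364205283, 207.4940532708015], [0.0, 0.0, 1.0]]
{'time_s': 0.1, 'qpos': array([ 1.03752577,  0.42667217,  0.07380076,  1.60654286, -0.03411772,
        1.11080541, -0.06710289]), 'qvel': array([ 0.00108599, -0.00114261,  0.00074551, -0.00360459, -0.00058604,
       -0.00058257, -0.00085249]), 'tau': array([ 8.22900765e-03, -9.51519942e+01,  3.77089038e+00, -4.64399815e+01,
        1.95900060e-02,  6.38713900e-03, -1.84601582e-06]), 'tcp_pos': array([ 0.25260479, -0.62554999,  0.23067731]), 'eef_rot': array([-5.69919513e-04,  9.81645777e-01,  1.90712417e-01, -1.33669412e-04]), 'wrist_force': array([-0.16032279, -0.28278019, -0.09286085]), 'moment': array([ 0.01124803,  0.0112598 , -0.04707552]), 'finger_force': 0.0, 'finger_gap': 0.08511160996006399}
```

View pics/top0.png

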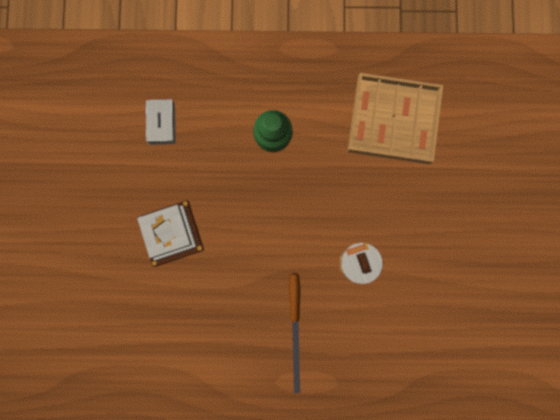

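View pics/scene0.png

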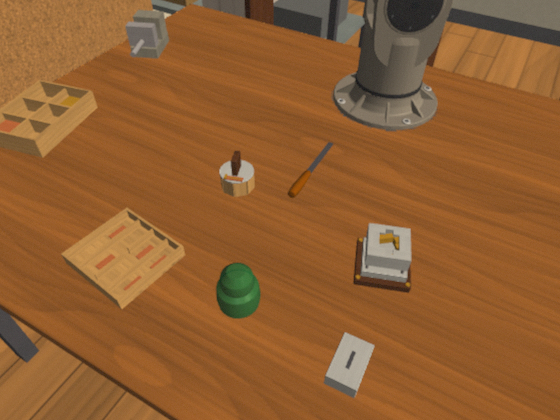

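The top view shows the carrier at about (362,263) with a dark fin, and the head at about (168,233) with a slotted opening. The scene view agrees. Next I'll measure both and enlarge the head and carrier.

```bash
cat > h.py <<'E'
import numpy as np,cv2
def ray(s,uv,z):
    uv=np.atleast_2d(np.asarray(uv,float)); K=s["intrinsics"]; W=np.linalg.inv(s["camera_from_world"])
    d=np.c_[(uv-[K[0,2],K[1,2]])/[K[0,0],K[1,1]],np.ones(len(uv))]@W[:3,:3].T
    return (W[:3,3]+d*((z-W[2,3])/d[:,2])[:,None])[:,:2]
def rect(s,m,z,label,amin=20):
    cs,_=cv2.findContours(m.astype(np.uint8),0,2)
    for c in cs:
        if cv2.contourArea(c)<amin: continue
        p=ray(s,c[:,0,:],z); r=cv2.minAreaRect((p*1000).astype(np.float32)); 
        print(label,"px",c[:,0].mean(0).round(1),"rect mm",np.round(r[0],1),np.round(r[1],1),round(r[2],1))
E
python3 - <<'E'
from h import *
s=dict(np.load("/tmp/top0.npz")); im=s["img"]; hsv=cv2.cvtColor(im,cv2.COLOR_RGB2HSV)
def box(m,a,b,c,d):
    o=np.zeros_like(m);o[b:d,a:c]=m[b:d,a:c];return o
g=(hsv[...,1]<60)&(hsv[...,2]>140)
rect(s,box(g,330,235,395,290),.042,"disc")
dark=(hsv[...,2]<80)
rect(s,box(dark,350,250,378,278),.082,"fin")
rect(s,box(g,130,195,210,270),.075,"head")
W=np.linalg.inv(s["camera_from_world"])
v,u=np.mgrid[0:420,0:560]; K=s["intrinsics"];Z=s["z_map"]
P=np.stack([(u-K[0,2])/K[0,0]*Z,(v-K[1,2])/K[1,1]*Z,Z],-1)@W[:3,:3].T+W[:3,3]
z=P[...,2]
for n,(a,b,c,d),lo,hi in[("headtop",(130,195,210,270),.068,.085),("fin",(330,235,395,290),.065,.1),("disc",(330,235,395,290),.034,.06)]:
    m=box((z>lo)&(z<hi),a,b,c,d); print(n,m.sum(),np.median(z[m])); rect(s,m,np.median(z[m]),n+" depth")
a=cv2.resize(im[195:270,130:210],None,fx=7,fy=7,interpolation=2)
b=cv2.resize(im[235:290,335:390],None,fx=4,fy=4,interpolation=2)
o=np.zeros((525,790,3),np.uint8);o[:,:560]=a;o[:220,565:785]=b
cv2.imwrite("pics/crop0.png",o[...,::-1])
E
```

```text
disc px [362.3 262.9] rect mm [ 487.  -159.6] [63.6 73.1] 17.4
fin px [363.9 263.5] rect mm [ 490.6 -155.7] [32.6 12.7] 21.7
head px [179.7 239.6] rect mm [529.5 165.5] [ 52.5 104.2] 64.2
head px [163.1 230.8] rect mm [543.7 197.1] [73.2 73.1] 19.1
headtop 1333 0.07589332794822334
headtop depth px [163.4 230.9] rect mm [543.3 195.9] [74.4 75.3] 19.3
fin 172 0.08254387986897044
fin depth px [364.6 262.9] rect mm [ 491.  -156.9] [35.5 14.4] 18.3
disc 1125 0.04338126046489188
disc depth px [362.6 263.9] rect mm [ 491.1 -158.2] [70.7 72.3] 89.9
```

View pics/crop0.png

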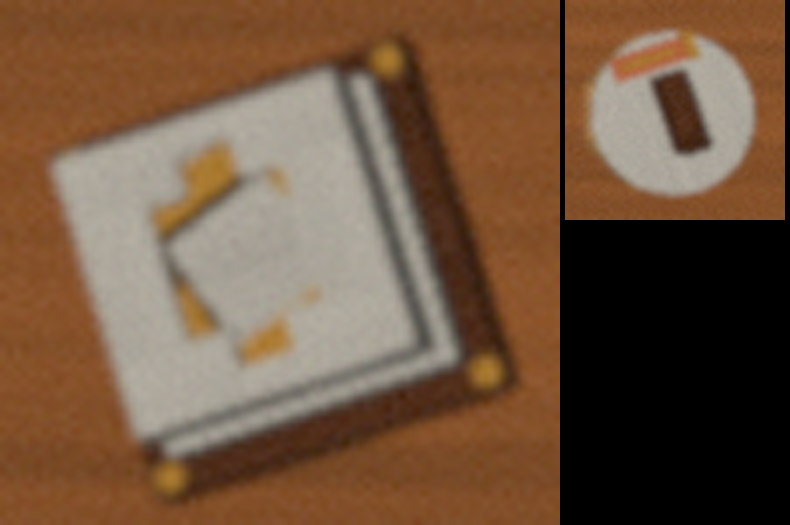

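The crop shows the slots running from (210,165) to (265,345), which is about 19° from world x and almost in line with the fin. The reed plate lies at the fin's far (+x) end. The head is at about (543.5,196.5) mm and the fin at about (490.8,-156.8) mm. First move: go to above the carrier.

```bash
cat >> h.py <<'E'
from scipy.spatial.transform import Rotation as R
def delta(st,target,yaw=None):
    q=st["eef_rot"]; r=R.from_quat([*q[1:],q[0]]); x=r.as_matrix()[:,0]; y0=np.degrees(np.arctan2(x[1],x[0]))
    print("tool delta mm",(r.inv().apply(np.array(target)-st["tcp_pos"])*1000).round(2),"yaw",y0.round(2),"tilt",np.degrees(np.arccos(-r.as_matrix()[2,2])).round(2),"q7",st["qpos"][6].round(3),"tcp",(st["tcp_pos"]*1000).round(1))
    if yaw is not None: print("rotation to tool-down yaw, deg rotvec in tool:",np.degrees((r.inv()*R.from_euler("z",yaw,degrees=True)*R.from_euler("x",180,degrees=True)).as_rotvec()).round(2))
E
python3 -c "
from h import *;from cell import ctrl
delta(ctrl.state(),[.4908,-.1568,.15],18.8)"
```

```text
tool delta mm [ 396.38 -345.37   81.06] yaw 21.99 tilt 0.07 q7 -0.067 tcp [ 252.6 -625.5  230.7]
rotation to tool-down yaw, deg rotvec in tool: [-0.07  0.    3.19]
```

Call:
move_arm(
  delta_pos=[
    [0.0396,-0.0345,0.008],
    [0.0396,-0.0345,0.008],
    [0.0396,-0.0345,0.008],
    [0.0396,-0.0345,0.008],
    [0.0396,-0.0345,0.008],
    [0.0396,-0.0345,0.008],
    [0.0396,-0.0345,0.008],
    [0.0396,-0.0345,0.008],
    [0.0396,-0.0345,0.008],
    [0.0396,-0.0345,0.008],
    [0,0,0],
    [0,0,0],
  ],
  twist=[
    [0,0,0],
    [0,0,0],
    [0,0,0],
    [0,0,0],
    [0,0,0],
    [0,0,0],
    [0,0,0],
    [0,0,0],
    [0,0,0],
    [0,0,0],
    [0,0,3.2],
    [0,0,0],
  ],
  fingers=[1,1,1,1,1,1,1,1,1,1,1,1],
)

```text
time_s: 1.3
tcp_pos: [0.4769, -0.184, 0.1557]
eef_rot: [-0.0, 0.986, 0.164, -0.0]
wrist_force: [-0.3, 0.4, 0.3]
finger_gap: 0.0852
finger_force: 0.0
```

```bash
python3 -c "
from h import *;from cell import ctrl
s=ctrl.state();print(s['qpos'],s['wrist_force'])
delta(s,[.4908,-.1568,.15],18.8)"
```

```text
[ 0.38091994  0.25554509 -0.15992666  2.0347865   0.05304097  0.85592639
 -1.05012193] [-0.32457085  0.44513183  0.26997392]
tool delta mm [ 21.9  -21.24   5.65] yaw 18.87 tilt 0.05 q7 -1.05 tcp [ 476.9 -184.   155.7]
rotation to tool-down yaw, deg rotvec in tool: [-0.04  0.03  0.07]
```

q7 is -1.05 and would run towards its lower limit during the clockwise twist, so I'll take the half-turned grasp instead.

Call:
move_arm(
  delta_pos=[
    [0.011,-0.0106,0.003],
    [0.011,-0.0106,0.003],
    [0,0,0],
    [0,0,0],
    [0,0,0],
    [0,0,0],
    [0,0,0],
    [0,0,0],
    [0,0,0],
    [0,0,0],
    [0,0,0],
    [0,0,0],
  ],
  twist=[
    [0,0,0],
    [0,0,0],
    [0,0,-8.5],
    [0,0,-8.5],
    [0,0,-8.5],
    [0,0,-8.5],
    [0,0,-8.5],
    [0,0,-8.5],
    [0,0,-8.5],
    [0,0,-8.5],
    [0,0,-8.5],
    [0,0,-8.5],
  ],
  fingers=[1,1,1,1,1,1,1,1,1,1,1,1],
)

```text
time_s: 2.5
tcp_pos: [0.4901, -0.1596, 0.1501]
eef_rot: [0.0, 0.615, 0.789, -0.0]
wrist_force: [0.6, 0.6, 0.0]
finger_gap: 0.0852
finger_force: 0.0
```

Call:
move_arm(
  delta_pos=[
    [0,0,0],
    [0,0,0],
    [0,0,0],
    [0,0,0],
    [0,0,0],
    [0,0,0],
    [0,0,0],
    [0,0,0],
    [0,0,0],
    [0,0,0],
    [0,0,0],
    [0,0,0],
  ],
  twist=[
    [0,0,-8.5],
    [0,0,-8.5],
    [0,0,-8.5],
    [0,0,-8.5],
    [0,0,-8.5],
    [0,0,-8.5],
    [0,0,-8.5],
    [0,0,-8.5],
    [0,0,-8.5],
    [0,0,-8.5],
    [0,0,0],
    [0,0,0],
  ],
  fingers=[1,1,1,1,1,1,1,1,1,1,1,1],
)

```text
time_s: 3.7
tcp_pos: [0.4903, -0.1591, 0.15]
eef_rot: [-0.0, -0.074, 0.997, -0.0]
wrist_force: [-0.2, -0.1, 0.1]
finger_gap: 0.0855
finger_force: 0.0
```

```bash
python3 -c "
from h import *;from cell import ctrl
s=ctrl.state();print(s['qpos'],s['wrist_force'])
delta(s,[.4908,-.1568,.15],-161.2)"
```

```text
[ 0.79088157  0.34123221 -0.71121735  2.00501863  0.28412937  0.89407182
  1.64654487] [-0.19459154 -0.05313155  0.06767818]
tool delta mm [-0.82  2.25 -0.03] yaw -171.53 tilt 0.01 q7 1.647 tcp [ 490.3 -159.1  150. ]
rotation to tool-down yaw, deg rotvec in tool: [-0.000e+00 -1.000e-02 -1.033e+01]
```

Call:
move_arm(
  delta_pos=[
    [-0.0008,0.0022,0],
    [0,0,0],
    [0,0,0.025],
    [0,0,0.025],
    [0,0,0.025],
    [0,0,0.015],
    [0,0,0.008],
    [0,0,0],
    [0,0,0],
  ],
  twist=[
    [0,0,-5.2],
    [0,0,-5.2],
    [0,0,0],
    [0,0,0],
    [0,0,0],
    [0,0,0],
    [0,0,0],
    [0,0,0],
    [0,0,0],
  ],
  fingers=[1,1,1,1,1,1,1,1,1],
)

```text
time_s: 4.6
tcp_pos: [0.4917, -0.1558, 0.0527]
eef_rot: [0.0, -0.166, 0.986, -0.0]
wrist_force: [-0.0, -0.1, -0.3]
finger_gap: 0.0851
finger_force: 0.0
```

Run:
```python
from h import *;from cell import ctrl
s=ctrl.state();print(s['qpos'],s['wrist_force'])
delta(s,[.4908,-.1568,.05],-161.2)
a=ctrl.snapshot("scene")["img"]; b=ctrl.snapshot("top")["img"]
a=cv2.resize(a[120:220,180:300],None,fx=4,fy=4); b=cv2.resize(b[210:310,310:410],None,fx=3.1,fy=4)
cv2.imwrite("pics/g1.png",np.hstack([a,b])[...,::-1])
```

```text
[ 0.72642158  0.49240704 -0.66288664  2.07081378  0.45560622  0.72283116
  1.67700904] [-0.00460966 -0.14586126 -0.25788143]
tool delta mm [ 1.16 -0.63  2.74] yaw -160.84 tilt 0.04 q7 1.677 tcp [ 491.7 -155.8   52.7]
rotation to tool-down yaw, deg rotvec in tool: [-0.03  0.04  0.36]
```

View pics/g1.png

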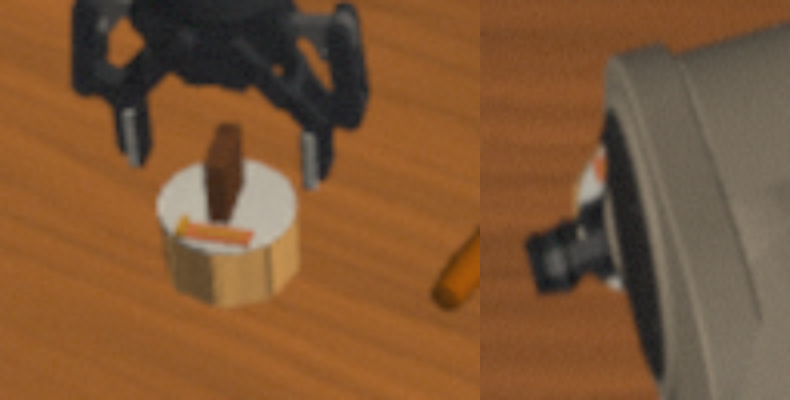

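The fingers straddle the fin clear of the disc and the reed plate. I'll close gently.

Call:
move_arm(
  delta_pos=[
    [0.001,-0.0005,0.0],
    [0,0,0],
    [0,0,0],
    [0,0,0],
    [0,0,0],
  ],
  twist=[
    [0,0,0],
    [0,0,0],
    [0,0,0],
    [0,0,0],
    [0,0,0],
  ],
  fingers=[0.6,0.4,0.3,0.3,0.3],
  squeeze=40,
)

```text
time_s: 5.2
tcp_pos: [0.4904, -0.1566, 0.0521]
eef_rot: [0.0, -0.167, 0.986, 0.0]
wrist_force: [-0.6, 0.6, -0.1]
finger_gap: 0.0254
finger_force: 0.0
```

Call:
move_arm(
  delta_pos=[
    [0,0,0],
    [0,0,0],
    [0,0,0],
    [0,0,0],
    [0,0,0],
    [0,0,0],
  ],
  twist=[
    [0,0,0],
    [0,0,0],
    [0,0,0],
    [0,0,0],
    [0,0,0],
    [0,0,0],
  ],
  fingers=[0,0,0,0,0,0],
  squeeze=40,
)

```text
time_s: 5.8
tcp_pos: [0.4905, -0.1566, 0.0521]
eef_rot: [0.0, -0.167, 0.986, -0.0]
wrist_force: [-1.4, -0.2, 5.6]
finger_gap: 0.011
finger_force: 39.6
```

Call:
move_arm(
  delta_pos=[
    [0,0,-0.01],
    [0,0,-0.02],
    [0,0,-0.03],
    [0,0,-0.03],
    [0,0,-0.02],
    [0,0,0],
    [0,0,0],
  ],
  twist=[
    [0,0,0],
    [0,0,0],
    [0,0,0],
    [0,0,0],
    [0,0,0],
    [0,0,0],
    [0,0,0],
  ],
  fingers=[0,0,0,0,0,0,0],
)

```text
time_s: 6.5
tcp_pos: [0.4902, -0.1567, 0.1621]
eef_rot: [0.0, -0.167, 0.986, -0.0]
wrist_force: [-0.1, -0.1, -2.0]
finger_gap: 0.0112
finger_force: 39.3
```

Call:
move_arm(
  delta_pos=[
    [-0.0166,0.0316,0],
    [-0.0166,0.0316,0],
    [-0.0166,0.0316,0],
    [-0.0166,0.0316,0],
    [-0.0166,0.0316,0],
    [-0.0166,0.0316,0],
    [-0.0166,0.0316,0],
    [-0.0166,0.0316,0],
    [-0.0166,0.0316,0],
    [-0.0166,0.0316,0],
    [0,0,0],
    [0,0,0],
  ],
  twist=[
    [0,0,0],
    [0,0,0],
    [0,0,0],
    [0,0,0],
    [0,0,0],
    [0,0,0],
    [0,0,0],
    [0,0,0],
    [0,0,0],
    [0,0,0],
    [0,0,0],
    [0,0,0],
  ],
  fingers=[0,0,0,0,0,0,0,0,0,0,0,0],
)

```text
time_s: 7.7
tcp_pos: [0.5424, 0.1972, 0.1606]
eef_rot: [-0.001, -0.168, 0.986, 0.0]
wrist_force: [0.4, -0.4, -2.4]
finger_gap: 0.0113
finger_force: 39.5
```

Run:
```python
from h import *;from cell import ctrl
s=ctrl.state();print(s['qpos'],s['wrist_force'],s['finger_gap'])
delta(s,[.5435,.1965,.16],-160.8)
S=ctrl.snapshot("scene");T=ctrl.snapshot("top")
np.savez("/tmp/scene1.npz",**S);np.savez("/tmp/top1.npz",**T)
a=cv2.resize(S["img"][150:300,310:450],None,fx=3,fy=3); b=cv2.resize(T["img"][160:310,90:210],None,fx=3,fy=3)
cv2.imwrite("pics/g2.png",np.hstack([a,b])[...,::-1])
```

```text
[ 0.1839359   0.46152274 -0.81951677  1.85695671  0.39639772  0.99691449
  1.10328257] [ 0.39892489 -0.43929291 -2.41267048] 0.011348640906435146
tool delta mm [-0.82 -1.02  0.6 ] yaw -160.69 tilt 0.14 q7 1.103 tcp [542.4 197.2 160.6]
rotation to tool-down yaw, deg rotvec in tool: [ 0.04 -0.13  0.11]
```

View pics/g2.png

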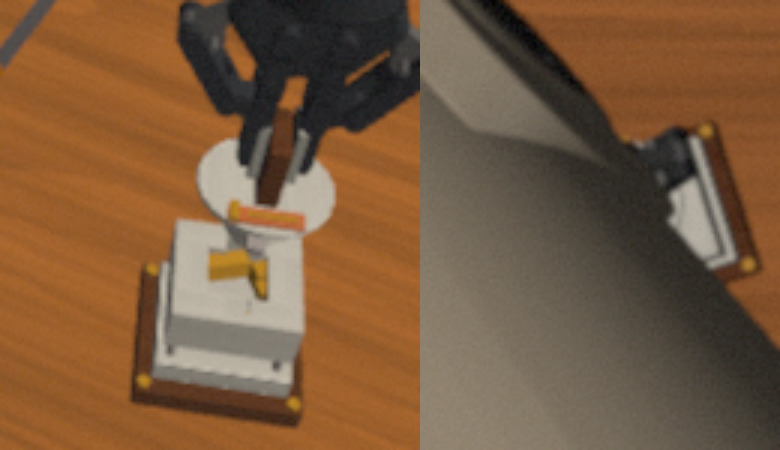

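The scene crop shows the disc hanging over the head, level and gripped square. I'll locate the disc against the head in this one view.

```bash
cat >> h.py <<'E'
def cloud(s):
    v,u=np.mgrid[0:420,0:560]; K=s["intrinsics"];Z=s["z_map"];W=np.linalg.inv(s["camera_from_world"])
    return np.stack([(u-K[0,2])/K[0,0]*Z,(v-K[1,2])/K[1,1]*Z,Z],-1)@W[:3,:3].T+W[:3,3]
def near(P,c,r,lo,hi): return (np.hypot(P[...,0]-c[0],P[...,1]-c[1])<r)&(P[...,2]>lo)&(P[...,2]<hi)
def pale(s): h=cv2.cvtColor(s["img"],cv2.COLOR_RGB2HSV); return (h[...,1]<70)&(h[...,2]>120)
E
python3 - <<'E'
from h import *
s0=dict(np.load("/tmp/scene0.npz"));s=dict(np.load("/tmp/scene1.npz"))
P=cloud(s0); m=near(P,(.5435,.1965),.07,.068,.085); print("head z",np.median(P[m][:,2]),m.sum()); rect(s0,m,.075,"head scene depth")
m2=near(P,(.4908,-.1568),.05,.034,.05)&pale(s0); 
def circ(s,m,z,n):
    c=max(cv2.findContours(m.astype(np.uint8),0,2)[0],key=cv2.contourArea); h=cv2.convexHull(c)[:,0]; p=ray(s,h,z)
    print(n,"enclosing",[np.round(np.array(q)*1000,1) for q in cv2.minEnclosingCircle((p).astype(np.float32))], "ls", end=" ")
    A=np.c_[2*p,np.ones(len(p))]; x=np.linalg.lstsq(A,(p**2).sum(1),rcond=None)[0]; print((x[:2]*1000).round(1),round(1000*np.sqrt(x[2]+x[0]**2+x[1]**2),1))
circ(s0,m2,.042,"parked")
P=cloud(s); m3=near(P,(.5424,.197),.06,.143,.158)&pale(s); print("disc z",np.median(P[m3][:,2]),m3.sum()); circ(s,m3,.1505,"held")
# head lip in held view lower edges check
E
```

```text
head z 0.07435453132381886 1145
head scene depth px [387.4 247.6] rect mm [547.5 198.5] [80.5 74.7] 19.5
parked enclosing [array([ 486.2, -145.1]), np.float64(32.8)] ls [ 488.  -148.5] 29.2
disc z 0.14981656311876307 630
held enclosing [array([549.8, 178.7]), np.float64(29.5)] ls [549.9 181.1] 24.5
```

```bash
cat >> h.py <<'E'
def circ(s,m,z,n,r=None):
    from scipy.optimize import least_squares
    p=ray(s,cv2.convexHull(np.argwhere(m)[:,::-1].astype(np.int32))[:,0],z)
    f=lambda x:np.hypot(*(p-x[:2]).T)-(x[2] if r is None else r)
    x=least_squares(f,[*p.mean(0),.037],loss="soft_l1",f_scale=.001).x; print(n,(x*1000).round(1),"n",len(p),"res",(f(x)*1000).round(1))
E
python3 - <<'E'
from h import *
s0=dict(np.load("/tmp/scene0.npz"));s=dict(np.load("/tmp/scene1.npz"));t0=dict(np.load("/tmp/top0.npz"))
P=cloud(s0)
m=near(P,(.5435,.1965),.07,.0715,.085); rect(s0,m,.075,"head scene depth")
circ(s0,near(P,(.4908,-.1568),.05,.037,.05),.042,"parked scene")
circ(t0,near(cloud(t0),(.4908,-.1568),.05,.037,.05),.042,"parked top")
circ(s,near(cloud(s),(.5424,.197),.05,.145,.158),.1505,"held scene")
E
```

```text
head scene depth px [387.9 247.8] rect mm [546.  198.2] [77.4 74.3] 19.3
parked scene [ 494.8 -154.9   37.9] n 18 res [-1.6 -1.   0.8  0.9  1.1  1.3 -0.2 -1.2 -1.2 -0.6 -0.1  0.2  0.9  0.6
  0.8  0.3 -0.5 -1. ]
parked top [ 491.3 -158.3   36.7] n 24 res [ 0.2  0.1 -0.1  0.   0.2 -0.2 -0.2 -0.1 -0.2  0.2  0.1 -0.1  0.5  0.2
 -0.2 -0.3 -0.4  0.2  0.1 -0.1  0.1 -0.  -0.  -0.1]
held scene [545.9 198.1  37.2] n 22 res [-0.8 -0.6 -0.6 -0.2  0.3  0.2  1.1  0.5  0.4  0.  -0.1 -0.6 -0.6 -0.1
 -0.2 -0.5  0.1  0.8  0.6  0.5  0.3 -0.2]
```

The held disc and the head agree to about 1 mm in the same view. Descending with the force watched.

Call:
move_arm(
  delta_pos=[
    [-0.0004,-0.0004,0.015],
    [0,0,0.012],
    [0,0,0.008],
    [0,0,0.003],
    [0,0,0],
    [0,0,0],
  ],
  twist=[
    [0,0,0],
    [0,0,0],
    [0,0,0],
    [0,0,0],
    [0,0,0],
    [0,0,0],
  ],
  fingers=[0,0,0,0,0,0],
)

```text
time_s: 8.4
tcp_pos: [0.544, 0.1963, 0.1243]
eef_rot: [0.0, -0.167, 0.986, 0.0]
wrist_force: [-1.2, -0.5, -1.9]
finger_gap: 0.0115
finger_force: 39.6
```

Call:
move_arm(
  delta_pos=[
    [0,0,0.003],
    [0,0,0.002],
    [0,0,0],
    [0,0,0],
  ],
  twist=[
    [0,0,0],
    [0,0,0],
    [0,0,0],
    [0,0,0],
  ],
  fingers=[0,0,0,0],
)

```text
time_s: 8.8
tcp_pos: [0.5438, 0.1962, 0.1191]
eef_rot: [0.0, -0.167, 0.986, 0.0]
wrist_force: [-0.7, -0.7, -2.1]
finger_gap: 0.0115
finger_force: 39.5
```

Run:
```python
from h import *;from cell import ctrl
s=ctrl.state();print(s['wrist_force'],s['moment'],s['finger_gap'])
delta(s,[.5435,.1965,.1],-160.8)
S=ctrl.snapshot("scene");np.savez("/tmp/scene2.npz",**S)
circ(S,near(cloud(S),(.5424,.197),.05,s['tcp_pos'][2]-.0155,s['tcp_pos'][2]-.003),s['tcp_pos'][2]-.0101,"held scene")
cv2.imwrite("pics/g3.png",cv2.resize(S["img"][150:300,310:450],None,fx=4,fy=4)[...,::-1])
```

```text
[-0.74841016 -0.71937224 -2.12643451] [-0.02159317  0.01091343 -0.0318835 ] 0.011477800292086239
tool delta mm [ 0.22  0.41 19.1 ] yaw -160.81 tilt 0.0 q7 1.061 tcp [543.8 196.2 119.1]
rotation to tool-down yaw, deg rotvec in tool: [ 0.    0.   -0.01]
held scene [547.4 197.1  37.1] n 21 res [-0.8 -0.7 -0.3 -0.  -0.1  0.2  0.1  0.8  0.5  0.4 -0.3 -0.3 -0.8 -0.4
  0.1  0.8 -0.3  0.4  0.5  0.4 -0.2]
```

View pics/g3.png

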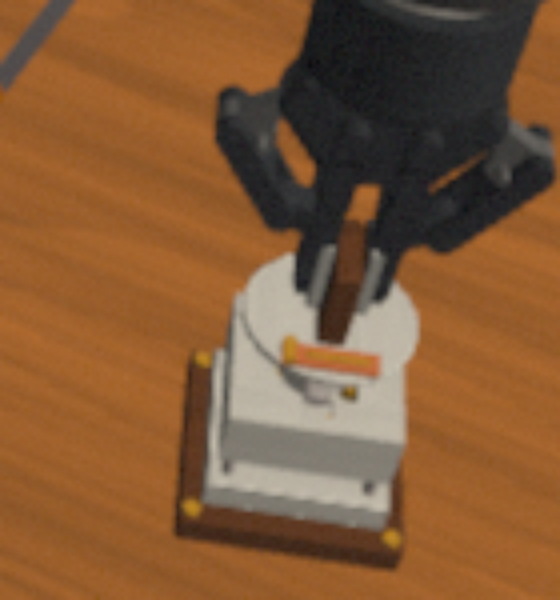

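The spigot tip is in the opening and the lug is about over the slot. Next I'll probe downward gently.

Call:
move_arm(
  delta_pos=[
    [0,0,0.002],
    [0,0,0.002],
    [0,0,0.002],
    [0,0,0.001],
    [0,0,0],
    [0,0,0],
  ],
  twist=[
    [0,0,0],
    [0,0,0],
    [0,0,0],
    [0,0,0],
    [0,0,0],
    [0,0,0],
  ],
  fingers=[0,0,0,0,0,0],
)

```text
time_s: 9.45
tcp_pos: [0.5439, 0.1962, 0.1121]
eef_rot: [-0.0, -0.167, 0.986, 0.0]
wrist_force: [0.3, -0.5, -1.7]
finger_gap: 0.0113
finger_force: 39.5
```

Call:
move_arm(
  delta_pos=[
    [0,0,0.002],
    [0,0,0.002],
    [0,0,0.001],
    [0,0,0],
    [0,0,0],
  ],
  twist=[
    [0,0,0],
    [0,0,0],
    [0,0,0],
    [0,0,0],
    [0,0,0],
  ],
  fingers=[0,0,0,0,0],
)

```text
time_s: 9.95
tcp_pos: [0.5439, 0.1962, 0.1071]
eef_rot: [-0.0, -0.167, 0.986, 0.0]
wrist_force: [1.5, -0.0, -1.8]
finger_gap: 0.0111
finger_force: 39.5
```

Call:
move_arm(
  delta_pos=[
    [0,0,0.001],
    [0,0,0.001],
    [0,0,0.001],
    [0,0,0],
    [0,0,0],
  ],
  twist=[
    [0,0,0],
    [0,0,0],
    [0,0,0],
    [0,0,0],
    [0,0,0],
  ],
  fingers=[0,0,0,0,0],
)

```text
time_s: 10.45
tcp_pos: [0.5438, 0.1961, 0.104]
eef_rot: [-0.0, -0.167, 0.986, 0.0]
wrist_force: [-0.7, -0.1, -2.7]
finger_gap: 0.0114
finger_force: 39.5
```

Call:
move_arm(
  delta_pos=[
    [0,0,0.001],
    [0,0,0.001],
    [0,0,0.001],
    [0,0,0],
    [0,0,0],
  ],
  twist=[
    [0,0,0],
    [0,0,0],
    [0,0,0],
    [0,0,0],
    [0,0,0],
  ],
  fingers=[0,0,0,0,0],
)

```text
time_s: 10.95
tcp_pos: [0.5439, 0.1962, 0.1012]
eef_rot: [0.0, -0.167, 0.986, 0.0]
wrist_force: [-0.3, -0.2, 1.6]
finger_gap: 0.0113
finger_force: 40.0
```

Run:
```python
from h import *;from cell import ctrl
s=ctrl.state();print(s['wrist_force'],s['moment'],s['finger_gap'])
delta(s,[.5435,.1965,.1],-160.8)
```

```text
[-0.34184032 -0.22644541  1.59207399] [-0.11494237  0.11948734 -0.04213108] 0.011321979243198757
tool delta mm [0.29 0.42 1.16] yaw -160.81 tilt 0.01 q7 1.042 tcp [543.9 196.2 101.2]
rotation to tool-down yaw, deg rotvec in tool: [-0.    0.01 -0.01]
```

The lugs rest on the ledge with about 3.7 N net force. I'll press 2 mm more and start the clockwise twist (+z tool).

Call:
move_arm(
  delta_pos=[
    [0,0,0.001],
    [0,0,0.001],
    [0,0,0],
    [0,0,0],
    [0,0,0],
    [0,0,0],
    [0,0,0],
    [0,0,0],
    [0,0,0],
    [0,0,0],
    [0,0,0],
    [0,0,0],
  ],
  twist=[
    [0,0,0],
    [0,0,0],
    [0,0,3],
    [0,0,3],
    [0,0,3],
    [0,0,3],
    [0,0,3],
    [0,0,3],
    [0,0,3],
    [0,0,3],
    [0,0,3],
    [0,0,3],
  ],
  fingers=[0,0,0,0,0,0,0,0,0,0,0,0],
)

```text
time_s: 12.15
tcp_pos: [0.5441, 0.1965, 0.0993]
eef_rot: [0.0, 0.095, 0.995, 0.0]
wrist_force: [0.5, 1.0, 4.1]
finger_gap: 0.0115
finger_force: 40.3
```

```bash
cat > st.py <<'E'
from h import *;from cell import ctrl
s=ctrl.state();print(s['time_s'],s['wrist_force'].round(2),s['moment'].round(3),s['finger_gap'].round(4))
delta(s,[.5438,.1962,.1])
E
python3 st.py
```

```text
Traceback (most recent call last):
  File "st.py", line 2, in <module>
    s=ctrl.state();print(s['time_s'],s['wrist_force'].round(2),s['moment'].round(3),s['finger_gap'].round(4))
                                                                                    ^^^^^^^^^^^^^^^^^^^^^
AttributeError: 'float' object has no attribute 'round'
```

Call:
move_arm(
  delta_pos=[
    [0,0,0],
    [0,0,0],
    [0,0,0],
    [0,0,0],
    [0,0,0],
  ],
  twist=[
    [0,0,2],
    [0,0,2],
    [0,0,2],
    [0,0,0],
    [0,0,0],
  ],
  fingers=[0,0,0,0,0],
)

```text
time_s: 12.65
tcp_pos: [0.5441, 0.1964, 0.0992]
eef_rot: [0.0, 0.146, 0.989, 0.0]
wrist_force: [1.8, 0.9, 3.5]
finger_gap: 0.0117
finger_force: 40.3
```

```bash
sed -i "s/,s\['finger_gap'\].round(4)//" st.py; python3 st.py
```

```text
12.65 [1.77 0.93 3.54] [ 0.247 -0.207 -0.062]
tool delta mm [ 0.22 -0.32 -0.78] yaw 163.25 tilt 0.04 q7 0.492 tcp [544.1 196.4  99.2]
```

Call:
move_arm(
  delta_pos=[
    [0,0,0],
    [0,0,0],
    [0,0,0],
    [0,0,0],
  ],
  twist=[
    [0,0,2],
    [0,0,2],
    [0,0,0],
    [0,0,0],
  ],
  fingers=[0,0,0,0],
)

```text
time_s: 13.05
tcp_pos: [0.544, 0.1964, 0.0991]
eef_rot: [0.0, 0.18, 0.984, 0.0]
wrist_force: [0.3, 2.1, 3.7]
finger_gap: 0.0116
finger_force: 40.3
```

```bash
python3 st.py
```

```text
13.05 [0.26 2.13 3.72] [ 0.467 -0.18  -0.068]
tool delta mm [ 0.1  -0.25 -0.85] yaw 159.28 tilt 0.03 q7 0.431 tcp [544.  196.4  99.1]
```

Call:
move_arm(
  delta_pos=[
    [0,0,0],
    [0,0,0],
    [0,0,0],
    [0,0,0],
  ],
  twist=[
    [0,0,2],
    [0,0,2],
    [0,0,0],
    [0,0,0],
  ],
  fingers=[0,0,0,0],
)

```text
time_s: 13.45
tcp_pos: [0.5439, 0.1964, 0.0991]
eef_rot: [0.0, 0.214, 0.977, 0.0]
wrist_force: [0.1, 3.1, 4.4]
finger_gap: 0.011
finger_force: 40.3
```

```bash
python3 st.py
```

```text
13.45 [0.11 3.07 4.39] [ 0.664 -0.176 -0.042]
tool delta mm [ 0.04 -0.19 -0.87] yaw 155.29 tilt 0.02 q7 0.37 tcp [543.9 196.4  99.1]
```

Call:
move_arm(
  delta_pos=[
    [0,0,0],
    [0,0,0],
    [0,0,0],
    [0,0,0],
  ],
  twist=[
    [0,0,2],
    [0,0,1],
    [0,0,0],
    [0,0,0],
  ],
  fingers=[0,0,0,0],
)

```text
time_s: 13.85
tcp_pos: [0.5439, 0.1963, 0.0991]
eef_rot: [0.0, 0.24, 0.971, 0.0]
wrist_force: [0.1, 3.5, 3.4]
finger_gap: 0.0111
finger_force: 40.3
```

```bash
python3 st.py
```

```text
13.85 [0.12 3.53 3.45] [ 0.872 -0.185 -0.01 ]
tool delta mm [ 0.02 -0.15 -0.89] yaw 152.25 tilt 0.02 q7 0.324 tcp [543.9 196.3  99.1]
```

A side force (+y 3.5 N) is building, so I'll ease 0.8 mm with it and keep twisting.

Call:
move_arm(
  delta_pos=[
    [0.0004,0.0007,0],
    [0,0,0],
    [0,0,0],
  ],
  twist=[
    [0,0,0],
    [0,0,0],
    [0,0,0],
  ],
  fingers=[0,0,0],
)

```text
time_s: 14.15
tcp_pos: [0.5439, 0.1966, 0.099]
eef_rot: [0.0, 0.24, 0.971, -0.0]
wrist_force: [1.2, -1.3, 3.4]
finger_gap: 0.0114
finger_force: 40.4
```

```bash
python3 st.py
```

```text
14.15 [ 1.16 -1.29  3.42] [-0.156 -0.262  0.019]
tool delta mm [-0.1  -0.37 -1.01] yaw 152.18 tilt 0.02 q7 0.321 tcp [543.9 196.6  99. ]
```

Call:
move_arm(
  delta_pos=[
    [0,0,0],
    [0,0,0],
    [0,0,0],
    [0,0,0],
  ],
  twist=[
    [0,0,2],
    [0,0,1],
    [0,0,0],
    [0,0,0],
  ],
  fingers=[0,0,0,0],
)

```text
time_s: 14.55
tcp_pos: [0.5437, 0.1968, 0.099]
eef_rot: [-0.0, 0.265, 0.964, -0.0]
wrist_force: [0.1, -1.3, 3.3]
finger_gap: 0.0115
finger_force: 40.3
```

```bash
python3 st.py
```

```text
14.55 [ 0.12 -1.29  3.27] [-0.252 -0.029 -0.012]
tool delta mm [-0.35 -0.47 -1.01] yaw 149.22 tilt 0.02 q7 0.276 tcp [543.7 196.8  99. ]
```

Good. That's 50° with a steady 5.4 N press, so I'll carry on.

Call:
move_arm(
  delta_pos=[
    [0,0,0],
    [0,0,0],
    [0,0,0],
    [0,0,0],
  ],
  twist=[
    [0,0,2],
    [0,0,2],
    [0,0,0],
    [0,0,0],
  ],
  fingers=[0,0,0,0],
)

```text
time_s: 14.95
tcp_pos: [0.5437, 0.1969, 0.099]
eef_rot: [-0.0, 0.298, 0.954, -0.0]
wrist_force: [0.5, -0.4, 3.8]
finger_gap: 0.0112
finger_force: 40.4
```

```bash
python3 st.py
```

```text
14.95 [ 0.46 -0.35  3.75] [-0.1    0.046 -0.084]
tool delta mm [-0.47 -0.58 -0.98] yaw 145.27 tilt 0.01 q7 0.215 tcp [543.7 196.9  99. ]
```

Call:
move_arm(
  delta_pos=[
    [0,0,0],
    [0,0,0],
    [0,0,0],
    [0,0,0],
  ],
  twist=[
    [0,0,2],
    [0,0,1],
    [0,0,0],
    [0,0,0],
  ],
  fingers=[0,0,0,0],
)

```text
time_s: 15.35
tcp_pos: [0.5438, 0.197, 0.0991]
eef_rot: [-0.0, 0.324, 0.946, 0.0]
wrist_force: [0.2, 0.4, 3.8]
finger_gap: 0.0115
finger_force: 40.3
```

```bash
python3 st.py
```

```text
15.35 [0.17 0.43 3.79] [ 0.006  0.003 -0.036]
tool delta mm [-0.5  -0.66 -0.93] yaw 142.25 tilt 0.0 q7 0.169 tcp [543.8 197.   99.1]
```

Call:
move_arm(
  delta_pos=[
    [0,0,0],
    [0,0,0],
    [0,0,0],
    [0,0,0],
  ],
  twist=[
    [0,0,2],
    [0,0,1],
    [0,0,0],
    [0,0,0],
  ],
  fingers=[0,0,0,0],
)

```text
time_s: 15.75
tcp_pos: [0.5438, 0.197, 0.0991]
eef_rot: [0.0, 0.348, 0.937, 0.0]
wrist_force: [-0.3, 0.0, 3.4]
finger_gap: 0.0115
finger_force: 40.3
```

```bash
python3 st.py
```

```text
15.75 [-0.26  0.03  3.43] [0.014 0.037 0.016]
tool delta mm [-0.49 -0.6  -0.94] yaw 139.24 tilt 0.0 q7 0.123 tcp [543.8 197.   99.1]
```

Call:
move_arm(
  delta_pos=[
    [0,0,0],
    [0,0,0],
    [0,0,0],
    [0,0,0],
  ],
  twist=[
    [0,0,2],
    [0,0,1],
    [0,0,0],
    [0,0,0],
  ],
  fingers=[0,0,0,0],
)

```text
time_s: 16.15
tcp_pos: [0.5438, 0.1969, 0.099]
eef_rot: [-0.0, 0.373, 0.928, -0.0]
wrist_force: [0.6, -0.2, 3.8]
finger_gap: 0.0115
finger_force: 40.3
```

```bash
python3 st.py
```

```text
16.15 [ 0.64 -0.22  3.85] [-0.046  0.048  0.016]
tool delta mm [-0.5  -0.56 -0.96] yaw 136.24 tilt 0.0 q7 0.077 tcp [543.8 196.9  99. ]
```

63° now, and still sliding smoothly on the ledge.

Call:
move_arm(
  delta_pos=[
    [0,0,0],
    [0,0,0],
    [0,0,0],
    [0,0,0],
  ],
  twist=[
    [0,0,2],
    [0,0,1],
    [0,0,0],
    [0,0,0],
  ],
  fingers=[0,0,0,0],
)

```text
time_s: 16.55
tcp_pos: [0.5437, 0.1968, 0.099]
eef_rot: [-0.0, 0.397, 0.918, -0.0]
wrist_force: [-1.1, -1.9, 3.1]
finger_gap: 0.0117
finger_force: 40.3
```

```bash
python3 st.py
```

```text
16.55 [-1.09 -1.89  3.09] [-0.357  0.238  0.065]
tool delta mm [-0.5  -0.36 -1.02] yaw 133.24 tilt 0.02 q7 0.031 tcp [543.7 196.8  99. ]
```

Call:
move_arm(
  delta_pos=[
    [0,0,0],
    [0,0,0],
    [0,0,0],
    [0,0,0],
  ],
  twist=[
    [0,0,2],
    [0,0,1],
    [0,0,0],
    [0,0,0],
  ],
  fingers=[0,0,0,0],
)

```text
time_s: 16.95
tcp_pos: [0.5436, 0.197, 0.0989]
eef_rot: [-0.0, 0.421, 0.907, -0.0]
wrist_force: [0.1, -0.2, -1.7]
finger_gap: 0.0114
finger_force: 39.5
```

```bash
python3 st.py
```

```text
16.95 [ 0.06 -0.18 -1.65] [ 0.103  0.084 -0.021]
tool delta mm [-0.73 -0.41 -1.15] yaw 130.25 tilt 0.02 q7 -0.015 tcp [543.6 197.   98.9]
```

The force dropped to free at about 69°, so the lugs are over the notches. I'll lower them home.

Call:
move_arm(
  delta_pos=[
    [0,0,0.001],
    [0,0,0.001],
    [0,0,0.001],
    [0,0,0],
    [0,0,0],
  ],
  twist=[
    [0,0,1],
    [0,0,0],
    [0,0,0],
    [0,0,0],
    [0,0,0],
  ],
  fingers=[0,0,0,0,0],
)

```text
time_s: 17.45
tcp_pos: [0.5438, 0.1971, 0.0961]
eef_rot: [-0.0, 0.429, 0.903, 0.0]
wrist_force: [-1.7, 0.9, 1.4]
finger_gap: 0.0113
finger_force: 39.9
```

```bash
python3 st.py
```

```text
17.45 [-1.68  0.86  1.39] [ 0.258  0.32  -0.02 ]
tool delta mm [-0.67 -0.56 -3.88] yaw 129.2 tilt 0.01 q7 -0.034 tcp [543.8 197.1  96.1]
```

Call:
move_arm(
  delta_pos=[
    [0,0,0.001],
    [0,0,0.001],
    [0,0,0],
    [0,0,0],
  ],
  twist=[
    [0,0,0],
    [0,0,0],
    [0,0,0],
    [0,0,0],
  ],
  fingers=[0,0,0,0],
)

```text
time_s: 17.85
tcp_pos: [0.5439, 0.1971, 0.0941]
eef_rot: [0.0, 0.429, 0.903, 0.0]
wrist_force: [-1.7, 1.2, 2.6]
finger_gap: 0.0114
finger_force: 40.2
```

```bash
python3 st.py
```

```text
17.85 [-1.68  1.25  2.62] [0.314 0.548 0.004]
tool delta mm [-0.63 -0.58 -5.87] yaw 129.19 tilt 0.01 q7 -0.036 tcp [543.9 197.1  94.1]
```

Bottomed: the force rises with the spring. I'll unload, release and retreat.

Call:
move_arm(
  delta_pos=[
    [0,0,-0.001],
    [0,0,-0.0005],
    [0,0,0],
    [0,0,0],
    [0,0,0],
    [0,0,0],
    [0,0,0],
    [0,0,0],
    [0,0,0],
    [0,0,0],
  ],
  twist=[
    [0,0,0],
    [0,0,0],
    [0,0,0],
    [0,0,0],
    [0,0,0],
    [0,0,0],
    [0,0,0],
    [0,0,0],
    [0,0,0],
    [0,0,0],
  ],
  fingers=[0,0,0,0.3,0.5,0.7,0.8,0.8,0.8,0.8],
)

```text
time_s: 18.85
tcp_pos: [0.5438, 0.197, 0.0956]
eef_rot: [-0.0, 0.429, 0.903, 0.0]
wrist_force: [0.2, -0.4, 0.4]
finger_gap: 0.0684
finger_force: 0.0
```

Call:
move_arm(
  delta_pos=[
    [0,0,-0.01],
    [0,0,-0.03],
    [0,0,-0.04],
    [0,0,-0.04],
    [0,0,-0.03],
    [0,0,0],
    [0,0,0],
  ],
  twist=[
    [0,0,0],
    [0,0,0],
    [0,0,0],
    [0,0,0],
    [0,0,0],
    [0,0,0],
    [0,0,0],
  ],
  fingers=[0.8,0.8,0.8,0.8,0.8,0.8,0.8],
)

```text
time_s: 19.55
tcp_pos: [0.544, 0.197, 0.2466]
eef_rot: [0.001, 0.429, 0.903, 0.001]
wrist_force: [0.2, -0.2, -0.5]
finger_gap: 0.0685
finger_force: 0.0
```

```bash
python3 st.py
python3 - <<'E'
from h import *;from cell import ctrl
S=ctrl.snapshot("scene");P=cloud(S)
m=near(P,(.545,.198),.03,.07,.1); 
h,e=np.histogram(P[near(P,(.545,.198),.04,.06,.14)][:,2],bins=np.arange(.06,.14,.004));print(list(zip(e.round(3),h)))
circ(S,near(P,(.5445,.1975),.05,.082,.093),.086,"disc scene")
cv2.imwrite("pics/end.png",cv2.resize(S["img"][150:300,310:450],None,fx=4,fy=4)[...,::-1])
E
```

```text
19.55 [ 0.17 -0.2  -0.51] [-0.025  0.028  0.001]
tool delta mm [ -0.37  -0.89 146.65] yaw 129.18 tilt 0.1 q7 0.069 tcp [544.  197.  246.6]
[(np.float64(0.06), np.int64(28)), (np.float64(0.064), np.int64(37)), (np.float64(0.068), np.int64(32)), (np.float64(0.072), np.int64(216)), (np.float64(0.076), np.int64(14)), (np.float64(0.08), np.int64(72)), (np.float64(0.084), np.int64(651)), (np.float64(0.088), np.int64(91)), (np.float64(0.092), np.int64(38)), (np.float64(0.096), np.int64(34)), (np.float64(0.1), np.int64(35)), (np.float64(0.104), np.int64(36)), (np.float64(0.108), np.int64(38)), (np.float64(0.112), np.int64(32)), (np.float64(0.116), np.int64(32)), (np.float64(0.12), np.int64(47)), (np.float64(0.124), np.int64(110)), (np.float64(0.128), np.int64(1)), (np.float64(0.132), np.int64(0)), (np.float64(0.136), np.int64(0))]
disc scene [546.6 196.7  37.3] n 23 res [-0.4 -0.5  0.   0.  -0.5  0.4  0.4  0.3  0.2  0.3 -0.3 -1.5  1.1 -0.7
 -0.4  0.   0.5  0.1 -0.4  1.   0.3  0.  -0.2]
```

View pics/end.png

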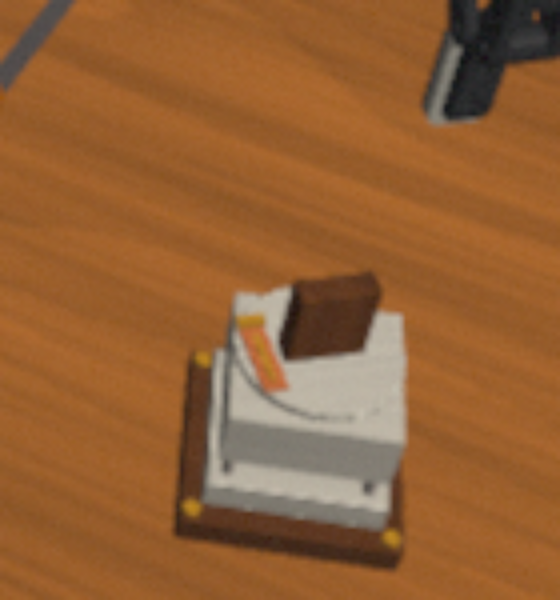

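The picture shows the carrier seated, with its disc just above the lip. The disc top is at z≈0.086, as expected when locked, the fin is turned about 70°, and the gripper is clear.

```bash
python3 -c "
from cell import ctrl
print(ctrl.job_done())"
```

```text
the job is handed in; nothing more can be done
None
```

The carrier is hung in the head, twisted about 70° clockwise until the lugs dropped into the notches, seated fully home and released, and the job is handed in; no verdict came back.

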